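Index the scent-sample carousel by one station

ROBOT

A 6-joint arm with a two-finger parallel gripper is mounted at the origin on the work surface. World frame = base frame: x ahead of the robot, y to its left, z up, the work surface at z = 0. Lengths are in m, angles in rad, forces in N, time in s.
With the tool pointing down it reaches from about 0.35 to 0.775 m from the base axis. Payload 5.5 kg.
Tool frame: the origin (TCP) lies at the very end of the fingers, on their centre line; the grasp point (between the pads) lies 19 mm behind it; y points along the fingers, z is the direction in which the jaws open and shut, and the axes are right-handed (so a half turn about y gives the same grasp; the last joint's range is limited). The gripper opens to 85 mm and grips with 20 to 120 N. Pads are 22 mm wide; open, the fingers measure 114 mm over their backs; the gripper's body (76 mm by 85 mm) begins 54 mm behind the grasp point. The pads swing forward as they close: fully open they stand 13 mm farther back than shut.
Start: joints at [-1.269, 0.313, 0.046, 1.304, 0, 1.431], TCP at [0.246, -0.52, 0.231] pointing down, gripper open.
Joint ranges: [-2.76, 2.76], [-0.86, 1.69], [-1.03, 1.26], [-2.2, 2.34], [-1.47, 1.5], [-3.14, 3.14]. Speed limits (rad/s): [2.57, 2.57, 3.14, 3.14, 3.14, 3.14].

INTERFACE

Orientations are given as a unit quaternion [w, x, y, z].
In Python, from workcell import env gives the robot as it stands.
- The arm moves only by the shell command python3 -m inch 'ROWS' [OPENING] [FORCE]. ROWS is JSON, a list that holds one entry, the list of rows, each a list of 4 numbers: the shift along the tool's x, y, z in mm, then the turn about the tool's y in degrees. In form: [[[tx, ty, tz, spin], ...]]. A call has 1 to 10 rows; each row is the pose to reach, as a shift and turn from the pose commanded when the call began, along the tool's axes at that moment; what a row does not reach only later rows make up. A row lasts 1/10 s, in which the tool goes at most 50 mm and 8.59 degrees, less where a joint would pass 70% of its speed; a pose out of reach is approached as far as the arm can. A call with a gripper value outside its range is refused whole. OPENING is the finger opening in mm, from 0 to 85.4, set as the call begins (- or left out, the last holds). The fingers move at their own pace and stop on an object; FORCE is the grip in N (left out, the last holds). Time passes only in rows, so rows that repeat a pose let the fingers close. It gives the time, the measured TCP pose, the force and the opening at its end, in the units of the state.
- env.get_state(): the state, without advancing time (a new reading comes with each control period).
- env.read_camera(name): name is "scene" or "top"; returns the picture (480x640x3 uint8, blue, green, red); there is no depth.
- env.camera_model(name): a dict with "fx", "fy", "cx", "cy" (pixels), "R" (3x3) and "t" (3): a world point X has camera coordinates R X + t. Camera axes: x right, y down, z forward; pixel columns grow to the right and rows downward; lengths in m; the calibration is good to about 2 mm. A picture is of the moment at which its call begins. camera_model takes no time and is no camera call.
- env.hand_in(): hands the job in, once; it reports no verdict.
The state is a dict: "clock": time; "joint_pos": joint angles; "qvel": joint speeds; "tau": joint torques, N m; "tcp_pos": TCP position; "orientation": TCP orientation; "wrist_force": force on the tool from outside, world axes, zero at the start; "ft_torque": the same for the moment, N m; "finger_gap": finger opening in m.
Only numpy, scipy, OpenCV 4.12 (cv2) and the standard library are available. Lean on these libraries where they do the work, as an engineer would, in place of code of your own. Each camera call takes 0.05 s, during which the arm holds its last target.

TASK

Bring the next bottle of the sample carousel under the sniffing port: swing the carousel's ratchet lever all the way back to its stop, where it runs loose, then all the way forward again to its other stop, so that it grips and carries the carousel round by one station. Work it by the lever's upright post only, do not turn the carousel by hand, do this once, let go, and leave the things standing around it as they are.

Things in the scene. Friction and masses are not known exactly. Their poses are not given: they have to be found in the camera images.
- axis (a point): Vertical axis of the sample carousel, 50 mm above the bench; x points to the sniffing port (white ring on a bent rod, 145 mm high, far side), z up. Dark steel base 164 mm across, fixed to the bench; steel saw-toothed wheel 150 mm across, top 44 mm high; white disc with six small amber bottles, white caps, tops 109 mm high, within 55 mm of the axis.
- post (a point): Black upright round post, 22 mm thick, 28 to 105 mm above the bench, at the end of the flat steel lever; this point is on its centre line, 75 mm high, 150 mm from the axis. It may turn in a grip. Lever top 25 mm high; on it a pawl, 48 mm high, 101 mm or less from the axis. Two stop pins, 30 mm high, 115 mm from the axis. Moving it takes about 1 N back, 3 N forward.
- lever (a joint): Lever angle about the axis, rad: 0 = forward (home) stop, 1.25 = back stop; grows clockwise from above (robot's right to left). At 0 the post is 216 degrees anticlockwise from axis x. Swung back it runs loose, the carousel stays; swung forward its pawl catches a tooth and carries the carousel, radian for radian. Stays where left. Starts within 0.2 of home.
- carousel (a joint): Turn of the carousel in rad, growing anticlockwise from above. A bottle is under the port at 0 and every 1.047 rad (60 degrees). Starts between 0 and 0.3, slightly out of place; one full back and forward swing of the lever brings it to 1.047. Stays where it is left.
- carrier: Bystander, loose: white square bottle carrier 90 x 90 mm, 22 mm high block with four small amber bottles and in the middle a black upright carrying post, 22 mm thick, top 105 mm above the bench, like that of the lever. Origin: centre of its underside. Leave it alone.
- big_bottle: Bystander, loose: amber bottle 48 mm across, 105 mm high, white cap. Origin: centre of its underside. Leave it alone.

How it is judged:
On the way, in this order (a step that is already met when the one before it is completed fails the run):
1. the lever is swung fully back, running loose, the carousel standing still (value of joint lever above 1.1 rad and value of joint carousel between -0.1 and 0.42 rad), for 0.1 s.
2. the lever is swung fully forward and has carried the carousel to the next station (value of joint lever below 0.18 rad and value of joint carousel between 0.86 and 1.235 rad), for 0.1 s.
At the end, for the whole second after the job is handed in: The carousel stands one station on, at 1.047 rad (a bottle under the port) within 0.187 rad (about 11 degrees), the lever is within 0.18 rad of its forward stop, everything is still and the lever released (all of step 2 and velocity of joint carousel between -0.05 and 0.05 rad/s and contact force between the fingers and lever below 0.5 N); the robot touches nothing.
It fails at once if the carousel is pushed by the gripper or arm instead of the lever (contact force between any of the fingers, the arm and carousel above 2 N).
It fails at once if a bystander is moved by more than 20 mm (distance of any of carrier, big_bottle from where it was at the start of the episode above 0.02 m).
It also fails if it takes over 40 s, if anything falls off the work surface, if the arm or the gripper's body presses on something with over 40 N, if the wrist force passes 120 N, or if a joint passes its speed limit or range.

## Working session

There is one attempt and no reset: what is moved stays moved. The work goes in short steps, Python scripts to look and compute and a shell command to move; the robot and the scene stay as the last step left them, time stands still between calls to the robot, and variables do not carry over. Pictures are saved under pics/ and viewed, and the job is handed in when it is done.

```bash
mkdir -p pics; ls; python3 - <<'E'
from workcell import env
import cv2
s=env.get_state()
for k in s: print(k,s[k])
for n in("scene","top"):
    cv2.imwrite(f"pics/{n}0.png",env.read_camera(n)); print(n,env.camera_model(n))
E
```

```text
pics
clock 0.0
joint_pos [-1.26859663e+00  3.14006596e-01  4.49773289e-02  1.30361948e+00
 -2.68673250e-05  1.43121802e+00]
qvel [-0.00011684  0.00136051 -0.00044891  0.00042604 -0.00013954 -0.00076693]
tau [-5.12521237e-04 -4.80632579e+01  2.98530847e+01  1.93066034e-02
 -2.83679237e-04 -2.79602475e-06]
tcp_pos [ 0.24567826 -0.51929545  0.23040469]
orientation [ 0.15486233 -0.15498766  0.69057795 -0.68927396]
wrist_force [-0.58179857 -0.05311868 -0.1485554 ]
ft_torque [-0.03088915  0.00861578 -0.0028556 ]
finger_gap 0.0849993839501413
scene {'fx': 480.95174560119557, 'fy': 480.95174560119557, 'cx': 323.99168452160035, 'cy': 243.88370588359996, 'R': array([[ 0.31077059,  0.95040692, -0.01217907],
       [ 0.52041018, -0.18086163, -0.83454318],
       [-0.79535834,  0.25301337, -0.55080791]]), 't': array([-0.22386244, -0.25937583,  1.60099541])}
top {'fx': 543.344310597896, 'fy': 543.344310597896, 'cx': 323.5395220923672, 'cy': 247.51679375294015, 'R': array([[ 0.00554218, -0.99982576, -0.01782501],
       [-0.99743859, -0.004256  , -0.07140133],
       [ 0.07131302,  0.01817507, -0.99728838]]), 't': array([0.05368959, 0.63658166, 1.07204234])}
```

View pics/scene0.png

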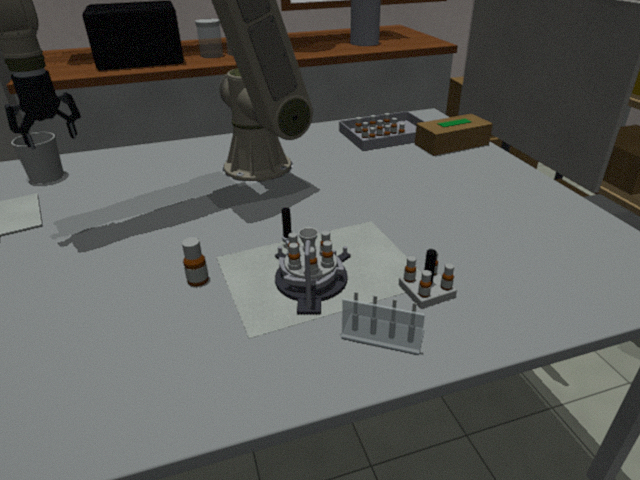

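View pics/top0.png

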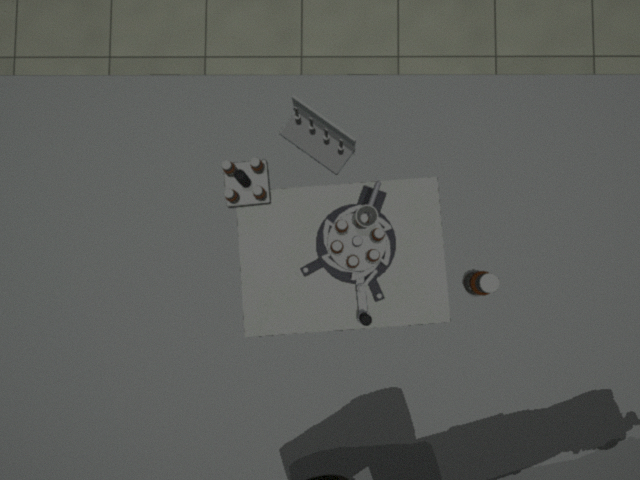

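The top view shows the carousel base near (356,244), the black lever post at (365,319), the carrier at (246,184), and the big bottle at (482,283). I'll zoom in to measure them.

```bash
python3 - <<'E'
import cv2
a=cv2.imread("pics/top0.png")[170:340,270:440]; cv2.imwrite("pics/topz.png",cv2.resize(cv2.convertScaleAbs(a,alpha=1.5),None,fx=3.5,fy=3.5,interpolation=2))
a=cv2.imread("pics/scene0.png")[195:325,255:385]; cv2.imwrite("pics/scz.png",cv2.resize(cv2.convertScaleAbs(a,alpha=1.5),None,fx=4.5,fy=4.5,interpolation=2))
E
```

```text
(no output)
```

View pics/topz.png

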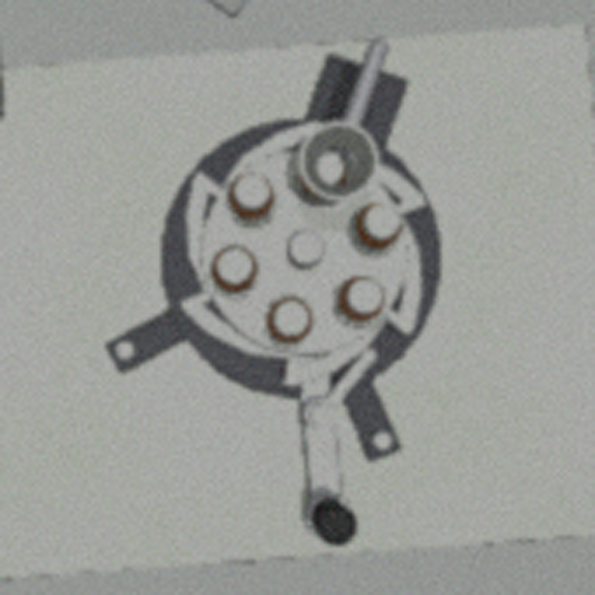

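View pics/scz.png

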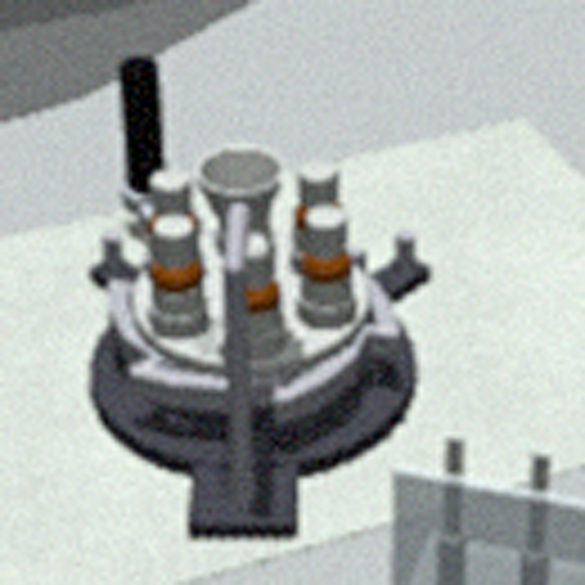

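```bash
cat > h.py <<'E'
import numpy as np
from workcell import env
def ray(name,u,v,z):
    m=env.camera_model(name); R,t=m["R"],m["t"]
    d=R.T@np.array([(u-m["cx"])/m["fx"],(v-m["cy"])/m["fy"],1]); c=-R.T@t
    return c+d*(z-c[2])/d[2]
def proj(name,X):
    m=env.camera_model(name); p=m["R"]@np.asarray(X)+m["t"]
    return m["fx"]*p[0]/p[2]+m["cx"],m["fy"]*p[1]/p[2]+m["cy"]
E
python3 - <<'E'
from h import *
np.set_printoptions(precision=4,suppress=True)
z=lambda u,v:(270+(u+.5)/3.5-.5,170+(v+.5)/3.5-.5)
pt=ray("top",*z(335,521),.105); p1=ray("top",*z(126,349),.03);p2=ray("top",*z(382,440),.03)
ring=ray("top",*z(340,160),.145)
print("post",pt,"pins",p1,p2,"ring",ring)
for h in(.06,.07,.05):print("knob",h,ray("top",*z(306,249),h))
for h in(.01,.02):
  print("base",h,ray("top",*z(302,257),h))
s=lambda u,v:(255+(u+.5)/4.5-.5,195+(v+.5)/4.5-.5)
print("post scene top",ray("scene",*s(139,65),.105),"post lower",ray("scene",*s(145,180),.03))
print("pins scene",ray("scene",*s(405,238),.03),ray("scene",*s(112,241),.03))
from scipy.optimize import least_squares
f=lambda a:[np.hypot(*(p1[:2]-a))-.115,np.hypot(*(p2[:2]-a))-.115,np.hypot(*(pt[:2]-a))-.15]
r=least_squares(f,[.58,-.05]);a=r.x
print("axis",a,r.fun)
for n,p in(("post",pt),("p1",p1),("p2",p2),("ring",ring)):
  d=p[:2]-a;print(n,np.hypot(*d),np.degrees(np.arctan2(d[1],d[0])))
print("carrier",ray("top",246,184,.022),"bb",ray("top",489,283,.105))
E
```

```text
post [ 0.4995 -0.0226  0.105 ] pins [0.5919 0.0922 0.03  ] [ 0.541  -0.0536  0.03  ] ring [ 0.6858 -0.0228  0.145 ]
knob 0.06 [ 0.6471 -0.0091  0.06  ]
knob 0.07 [ 0.6463 -0.0087  0.07  ]
knob 0.05 [ 0.6479 -0.0095  0.05  ]
base 0.01 [ 0.6466 -0.009   0.01  ]
base 0.02 [ 0.6458 -0.0085  0.02  ]
post scene top [ 0.5004 -0.0227  0.105 ] post lower [ 0.4949 -0.0222  0.03  ]
pins scene [0.5951 0.0925 0.03  ] [ 0.5473 -0.0536  0.03  ]
axis [ 0.6478 -0.0086] [ 0.0003  0.0009 -0.001 ]
post 0.14898789906356727 -174.62544479986303
p1 0.11530569986817259 119.00516530972848
p2 0.11593261061528298 -157.1495930585401
ring 0.04057435603159479 -20.41588386576584
carrier [0.7657 0.2158 0.022 ] bb [ 0.5661 -0.2506  0.105 ]
```

```bash
cat >> h.py <<'E'
from scipy.spatial.transform import Rotation as Ro
A=np.array([.6475,-.0088])
def rel(pos,jawdeg,cur=None):
    s=env.get_state(); p,R=s["tcp_pos"],Ro.from_quat(np.roll(s["orientation"],-1)).as_matrix()
    if cur is not None: p=cur
    t=R.T@(np.array(pos)-p)*1000
    j=np.array([np.cos(np.radians(jawdeg)),np.sin(np.radians(jawdeg)),0]); jl=R.T@j
    sp=np.degrees(np.arctan2(jl[0],jl[2])) # turn about y: z->x
    sp=(sp+90)%180-90
    return np.round(np.append(t,sp),1)
E
python3 - <<'E'
from h import *
s=env.get_state();print(Ro.from_quat(np.roll(s["orientation"],-1)).as_matrix().round(3))
print(rel([.499,-.0226,.19],-84.6), rel([.499,-.0226,.19],-84.6)[3])
E
```

```text
[[-0.904 -0.001  0.428]
 [-0.428  0.002 -0.904]
 [-0.    -1.    -0.002]]
[-441.4   41.1 -340.7   19.9] 19.9
```

```bash
python3 -m inch '[[[-40,0,-30,0],[-80,0,-60,0],[-115,0,-90,0],[-150,0,-115,0],[-185,0,-142,0]]]'; python3 -c "
from h import *
print(env.get_state()['joint_pos'],rel([.499,-.0226,.19],-84.6))"
```

```text
clock: 0.6
tcp_pos: [0.3527, -0.3107, 0.231]
orientation: [0.155, -0.155, 0.69, -0.69]
wrist_force: [0.5, 0.3, -0.9]
finger_gap: 0.0855
[-8.93129183e-01  1.10596474e-01 -2.11363311e-01  1.24909098e+00
  6.30498657e-05  1.80716653e+00] [-255.3   41.1 -198.    19.9]
```

```bash
python3 -m inch '[[[-30,0,-22,-8],[-60,0,-44,-16],[-90,0,-66,-24],[-115,0,-88,-32],[-140,0,-110,-40],[-165,0,-130,-48],[-190,0,-150,-56],[-215,0,-170,-64],[-235,0,-185,-72],[-255,0,-198,-80]]]'; python3 -c "
from h import *
print(env.get_state()['joint_pos'],rel([.499,-.0226,.19],-84.6))"
```

```text
clock: 1.6
tcp_pos: [0.4983, -0.0229, 0.2309]
orientation: [-0.563, 0.564, -0.427, 0.427]
wrist_force: [-0.2, 0.1, 0.1]
finger_gap: 0.0853
[-2.06948879e-01  1.66505070e-01 -1.45829208e-01  1.25931613e+00
 -7.63791787e-05  1.08996682e+00] [ -0.1  40.9   0.8 -79.7]
```

```bash
python3 -m inch '[[[0,0,0,-8],[0,0,0,-16],[0,0,0,-24],[0,5,0,-32],[0,10,0,-40],[0,16,0,-48],[0,24,0,-56],[0,30,0,-64],[0,36,0,-72],[0,41,0,-80]]]'; python3 -c "
from h import *
import cv2
print(env.get_state()['joint_pos'],rel([.499,-.0226,.057],-84.6))
for n in('top','scene'):cv2.imwrite(f'pics/{n}1.png',env.read_camera(n))
a=cv2.imread('pics/scene1.png')[120:300,200:400]; cv2.imwrite('pics/sc1z.png',cv2.resize(a,None,fx=3,fy=3))"
```

```text
clock: 2.6
tcp_pos: [0.4978, -0.0243, 0.1895]
orientation: [0.706, -0.706, -0.034, 0.035]
wrist_force: [0.4, 0.7, 0.5]
finger_gap: 0.0852
[-2.09867456e-01  1.83970635e-01 -2.27333105e-01  1.16071451e+00
 -6.95118653e-05 -3.08361539e-01] [  1.6 132.5   1.5   0.2]
```

View pics/top1.png

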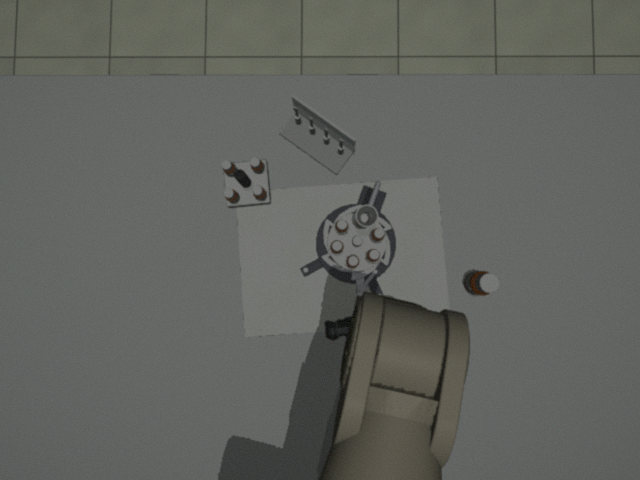

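View pics/sc1z.png

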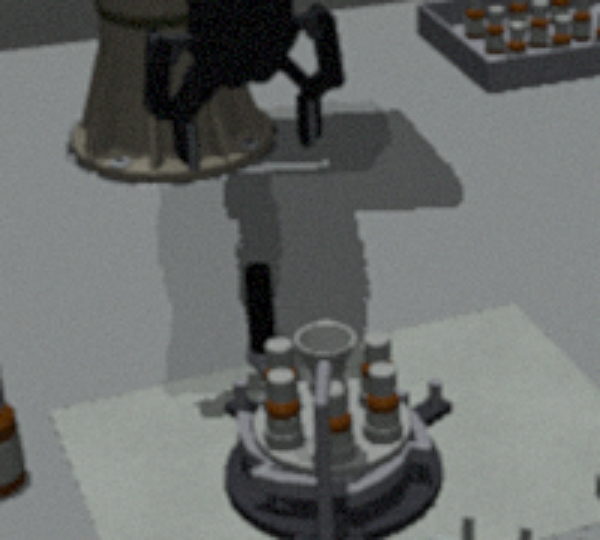

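The open fingers straddle the post: tips at zoom (187,165) and (310,140), post at (258,265). I'll descend, then close lightly.

```bash
python3 -m inch '[[[1,25,1,0],[1,50,1,0],[1,75,1,0],[1,98,1,0],[1,115,1,0],[1,127,1,0],[1,132,1,0],[1,132,1,0]]]' && python3 -m inch '[[[0,0,0,0],[0,0,0,0],[0,0,0,0],[0,0,0,0],[0,0,0,0],[0,0,0,0]]]' 0 20; python3 -c "
from h import *
import cv2
print(env.get_state()['joint_pos'])
cv2.imwrite('pics/scene2.png',env.read_camera('scene'))
a=cv2.imread('pics/scene2.png')[120:300,200:400]; cv2.imwrite('pics/sc2z.png',cv2.resize(a,None,fx=3,fy=3))
p=env.get_state()['tcp_pos'];d=p[:2]-A;print(np.hypot(*d),np.degrees(np.arctan2(d[1],d[0])))
# full commanded relative path, tangential following
for phi in np.arange(185,118,-5.):
  q=np.radians(phi);print(phi,rel([A[0]+.15*np.cos(q),A[1]+.15*np.sin(q),.057],phi+90))
"
```

```text
clock: 3.5
tcp_pos: [0.4989, -0.0232, 0.058]
orientation: [0.706, -0.706, -0.032, 0.033]
wrist_force: [-0.1, -1.6, 0.5]
finger_gap: 0.0854
clock: 4.1
tcp_pos: [0.4994, -0.0234, 0.0588]
orientation: [-0.706, 0.706, 0.033, -0.032]
wrist_force: [-0.5, 0.6, 3.7]
finger_gap: 0.0215
[-2.07370525e-01  2.93289361e-01 -4.32196310e-01  8.44491623e-01
 -1.63095766e-04 -3.00023369e-01]
0.14879338605400047 -174.37884211633764
185.0 [-1.2  1.7  1.6  0.3]
180.0 [-0.6  1.7 14.7  5.3]
175.0 [ 1.2  1.7 27.7 10.3]
170.0 [ 4.1  1.7 40.4 15.3]
165.0 [ 8.1  1.7 52.9 20.3]
160.0 [13.2  1.7 64.9 25.3]
155.0 [19.3  1.7 76.5 30.3]
150.0 [26.4  1.7 87.5 35.3]
145.0 [34.4  1.7 97.8 40.3]
140.0 [ 43.3   1.7 107.4  45.3]
135.0 [ 53.    1.7 116.2  50.3]
130.0 [ 63.4   1.7 124.1  55.3]
125.0 [ 74.5   1.7 131.1  60.3]
120.0 [ 86.1   1.8 137.1  65.3]
```

View pics/sc2z.png

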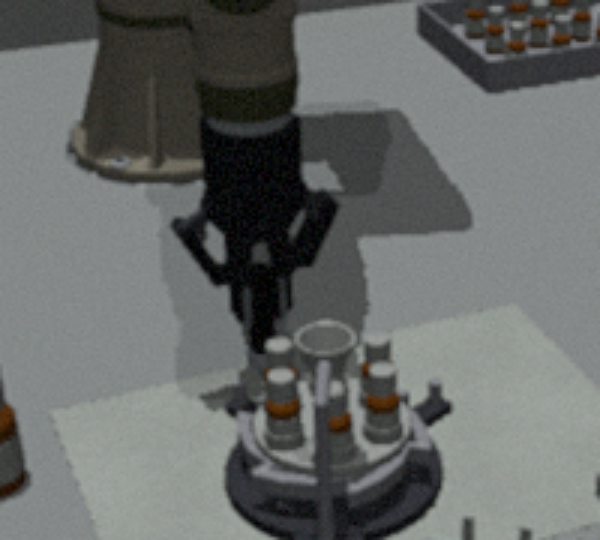

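Post gripped (gap 21.5 mm). Next is the back swing along the arc.

```bash
python3 -m inch '[[[0,0,6,2],[0,0,14,5],[1,0,22,8],[3,0,31,12],[5,0,40,15],[9,0,52,20],[14,0,64,25],[20,0,76,30],[27,0,87,35],[31,0,93,38]]]'; python3 -c "
from h import *
p=env.get_state()['tcp_pos'];d=p[:2]-A;print(np.hypot(*d),np.degrees(np.arctan2(d[1],d[0])))
for phi in [145,140,135,130,126,124,122,120]:
  q=np.radians(phi);print(phi,rel([A[0]+.15*np.cos(q),A[1]+.15*np.sin(q),.058],phi+90))
"
```

```text
clock: 5.15
tcp_pos: [0.5227, 0.0718, 0.0588]
orientation: [-0.678, 0.679, -0.199, 0.201]
wrist_force: [2.0, -4.9, 2.3]
finger_gap: 0.0216
0.14852046220979137 147.1363966758321
145 [-1.4  0.8  5.6  2.1]
140 [-0.3  0.8 18.6  7.1]
135 [ 1.8  0.8 31.5 12.1]
130 [ 5.1  0.8 44.2 17.1]
126 [ 8.6  0.8 54.1 21.1]
124 [10.5  0.8 58.9 23.1]
122 [12.7  0.8 63.7 25.1]
120 [15.   0.8 68.4 27.1]
```

```bash
python3 -m inch '[[[0,0,8,3],[0,0,18,7],[2,0,31,12],[5,0,43,17],[7,0,49,19],[9,0,54,21],[10,0,58,23],[11,0,60,24],[11,0,60,24],[11,0,60,24]]]'; python3 -c "
from h import *
import cv2
p=env.get_state()['tcp_pos'];d=p[:2]-A;print(np.hypot(*d),np.degrees(np.arctan2(d[1],d[0])))
cv2.imwrite('pics/top3.png',env.read_camera('top'))
a=cv2.imread('pics/top3.png')[150:350,250:450]; cv2.imwrite('pics/top3z.png',cv2.resize(cv2.convertScaleAbs(a,alpha=1.5),None,fx=3,fy=3))
"
```

```text
clock: 6.15
tcp_pos: [0.5612, 0.1113, 0.0586]
orientation: [-0.618, 0.626, -0.336, 0.337]
wrist_force: [-6.9, -19.0, 10.9]
finger_gap: 0.0217
0.14787375422077909 125.72378698152994
```

View pics/top3z.png

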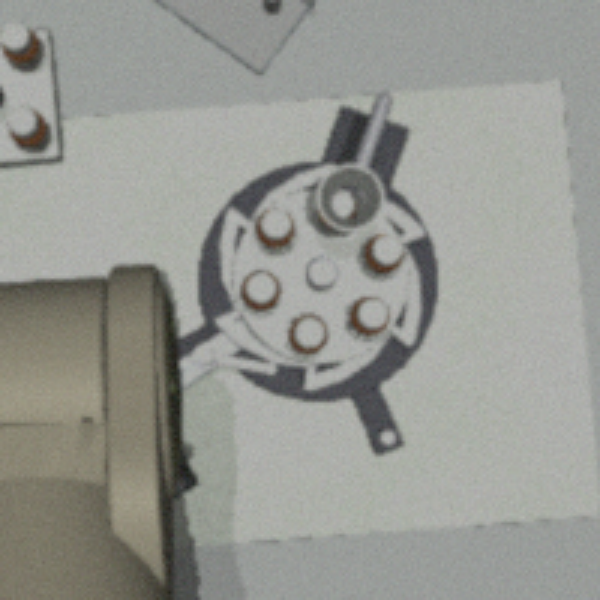

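The force rose to about 20 N at 125.7°, so the lever is on its back stop. The disc and bottles, e.g. (309,333) in the zoom, haven't turned. Next is the forward swing.

```bash
python3 -c "
from h import *
for phi in [130,135,140,145,150,155,160,165]:
  q=np.radians(phi);print(phi,rel([A[0]+.149*np.cos(q),A[1]+.149*np.sin(q),.058],phi+90))
"
```

```text
130 [ -0.2   0.7 -11.1  -6.9]
135 [  1.9   0.8 -24.  -11.9]
140 [  5.1   0.9 -36.6 -16.9]
145 [  9.5   1.1 -48.8 -21.9]
150 [ 14.8   1.2 -60.7 -26.9]
155 [ 21.2   1.4 -72.  -31.9]
160 [ 28.5   1.5 -82.7 -36.9]
165 [ 36.8   1.7 -92.8 -41.9]
```

```bash
python3 -m inch '[[[0,0,-5,-3],[0,0,-13,-7],[2,0,-26,-12],[4,0,-36,-16],[7,0,-44,-20],[11,0,-53,-24],[15,0,-63,-28],[20,0,-71,-32],[25,0,-79,-35],[28,0,-84,-37]]]'; python3 -c "
from h import *
p=env.get_state()['tcp_pos'];d=p[:2]-A;print(np.hypot(*d),np.degrees(np.arctan2(d[1],d[0])))
for phi in [165,170,175,180,185,190,194,196,198,200,202]:
  q=np.radians(phi);print(phi,rel([A[0]+.149*np.cos(q),A[1]+.149*np.sin(q),.058],phi+90))
"
```

```text
clock: 7.2
tcp_pos: [0.5091, 0.0472, 0.0588]
orientation: [0.697, -0.696, 0.12, -0.121]
wrist_force: [2.9, 1.4, 1.7]
finger_gap: 0.0215
0.14928919751145023 157.96497397202427
165 [  0.6   0.7 -18.3  -4.6]
170 [  2.2   0.7 -31.2  -9.6]
175 [  4.9   0.7 -43.9 -14.6]
180 [  8.8   0.7 -56.3 -19.6]
185 [ 13.7   0.7 -68.4 -24.6]
190 [ 19.6   0.7 -79.9 -29.6]
194 [ 25.    0.7 -88.8 -33.6]
196 [ 28.    0.7 -93.1 -35.6]
198 [ 31.1   0.7 -97.3 -37.6]
200 [  34.3    0.7 -101.3  -39.6]
202 [  37.7    0.7 -105.3  -41.6]
```

```bash
python3 -m inch '[[[0,0,-8,-2],[0,0,-18,-5],[2,0,-31,-10],[5,0,-44,-15],[9,0,-56,-20],[14,0,-68,-25],[18,0,-76,-28],[21,0,-83,-31],[24,0,-88,-33],[26,0,-91,-35]]]'; python3 -c "
from h import *
p=env.get_state()['tcp_pos'];d=p[:2]-A;print(np.hypot(*d),np.degrees(np.arctan2(d[1],d[0])))
for phi in [194,196,198,200,202]:
  q=np.radians(phi);print(phi,rel([A[0]+.149*np.cos(q),A[1]+.149*np.sin(q),.058],phi+90))
"
```

```text
clock: 8.2
tcp_pos: [0.5026, -0.0468, 0.0587]
orientation: [0.701, -0.7, -0.095, 0.094]
wrist_force: [0.9, 1.9, 3.7]
finger_gap: 0.0216
0.14979929777178097 -165.3064237215162
194 [0.8 0.7 1.8 1.4]
196 [ 0.8  0.7 -3.4 -0.6]
198 [ 0.9  0.7 -8.6 -2.6]
200 [  1.3   0.7 -13.8  -4.6]
202 [  1.8   0.7 -19.   -6.6]
```

Now at 194.7°, with no stop force yet. I'll press on gently to the stop.

```bash
python3 -m inch '[[[0,0,-2,0],[1,0,-4,-1],[1,0,-6,-1],[1,0,-7,-2],[1,0,-7,-2],[1,0,-7,-2]]]'; python3 -c "
from h import *
import cv2
p=env.get_state()['tcp_pos'];d=p[:2]-A;print(np.hypot(*d),np.degrees(np.arctan2(d[1],d[0])))
cv2.imwrite('pics/top4.png',env.read_camera('top'))
a=cv2.imread('pics/top4.png')[150:350,250:450]; cv2.imwrite('pics/top4z.png',cv2.resize(cv2.convertScaleAbs(a,alpha=1.5),None,fx=3,fy=3))
"
```

```text
clock: 8.8
tcp_pos: [0.5038, -0.0515, 0.0586]
orientation: [0.701, -0.698, -0.106, 0.107]
wrist_force: [-3.7, 8.9, 9.4]
finger_gap: 0.0214
0.14990772942493155 -163.44135367039107
```

View pics/top4z.png

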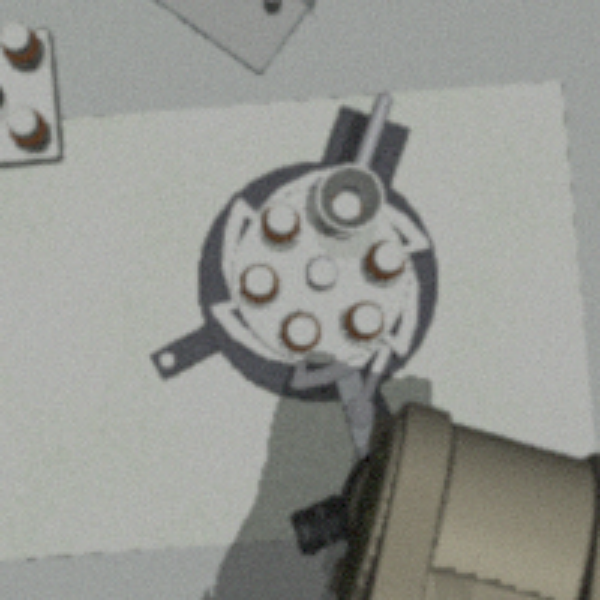

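The force rose to about 10 N at 196.6°, so the lever is on its home stop. The caps have shifted about 7° clockwise from where they stood, which fits 60° less the initial offset. One cap, at (347,205), now sits inside the port ring. I'll release and retreat upward.

```bash
python3 -m inch '[[[0,0,1,0],[0,0,2,0],[0,0,2,0],[0,0,2,0],[0,0,2,0],[0,0,2,0],[0,0,2,0]]]' 85 && python3 -m inch '[[[0,-10,2,0],[0,-30,2,0],[0,-60,2,0],[0,-95,2,0],[0,-130,2,0],[-30,-150,2,0],[-70,-160,2,0],[-100,-160,2,0],[-110,-160,2,0],[-110,-160,2,0]]]'; python3 -c "
from h import *
import cv2
for n in('top','scene'):cv2.imwrite(f'pics/{n}5.png',env.read_camera(n))
a=cv2.imread('pics/top5.png')[150:350,250:450]; cv2.imwrite('pics/top5z.png',cv2.resize(cv2.convertScaleAbs(a,alpha=1.5),None,fx=3,fy=3))
"
```

```text
clock: 9.55
tcp_pos: [0.5043, -0.0519, 0.0582]
orientation: [-0.699, 0.699, 0.106, -0.106]
wrist_force: [0.4, -0.6, 0.2]
finger_gap: 0.085
clock: 10.55
tcp_pos: [0.398, -0.0828, 0.219]
orientation: [-0.699, 0.699, 0.106, -0.105]
wrist_force: [0.4, -0.1, 0.9]
finger_gap: 0.0851
```

View pics/top5z.png

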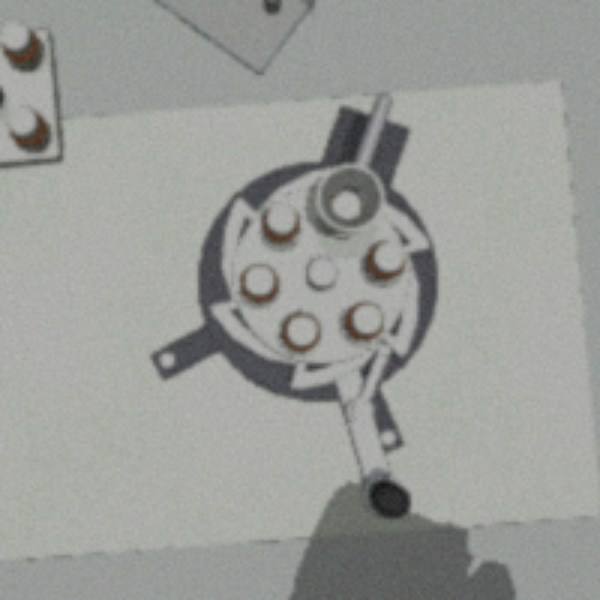

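View pics/scene5.png

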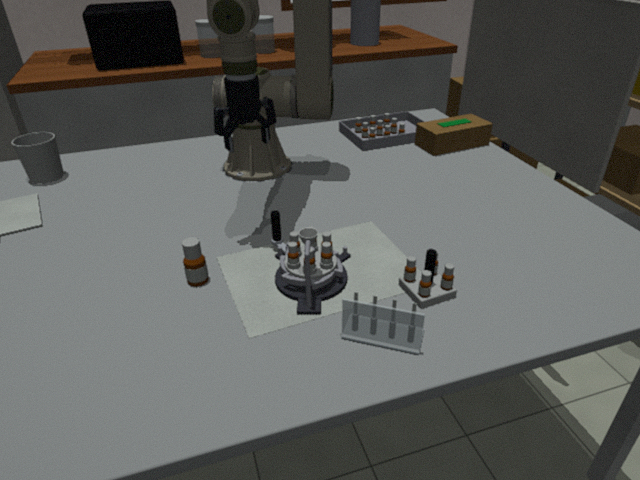

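The lever is at its home pin with the post at zoom (390,497), the gripper is clear, and the bystanders stand as before. I'll check the angles numerically.

```bash
python3 - <<'E'
from h import *
z=lambda u,v:(250+(u+.5)/3-.5,150+(v+.5)/3-.5)
def ang(u,v,h):
    d=ray("top",*z(u,v),h)[:2]-A; return np.degrees(np.arctan2(d[1],d[0]))
print("post",ang(390,497,.105)%360,"ring",ang(350,201,.145))
for n,c in(("before",[(275,230),(382,253),(370,315),(309,333),(262,289)]),("after",[(281,222),(385,260),(365,321),(300,331),(260,283)])):
    a=np.array([ang(u,v,.109) for u,v in c]); ref=-20.
    print(n,((a-ref+30)%60-30).round(1))
E
```

```text
post 195.78248769932574 ring -20.09716248699269
before [14.3  3.3  2.5  6.5 10.2]
after [ 5.1 -3.9 -4.1 -1.   4.8]
```

```bash
python3 -c "
from workcell import env
print(env.get_state()['clock']);print(env.hand_in())"
```

```text
10.65
the job is handed in; nothing more can be done
None
```

I worked the lever through one full cycle by its post and handed the job in at 10.65 s. `hand_in()` gives no verdict, so the result rests on my own checks.

- **Swing:** I gripped the post at 20 N and swung it back until it met the back stop (about 20 N, post at 125.7°). Then I swung it forward to the home stop (about 10 N, 196.6°), opened the gripper and withdrew upward.
- **Lever:** in the last top picture the post is at 195.8°, against 196° expected at home.
- **Carousel:** the bottle caps average 0.2° off station, down from about 7° at the start, and one cap sits under the port. Single-cap readings scatter by about ±5° because I picked the pixels by hand. In the picture at the back stop the disc had not turned.
- **Bystanders:** the carrier and the big bottle look unmoved in the last pictures; I compared them by eye and did not measure them.
- **Clearance:** the gripper is open and clear of everything, and the wrist force reads below 1 N on each axis.

No check failed or disagreed beyond the scatter noted above.

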